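# Tap a bearing cup home in a microscope stage housing

## Task

A flanged steel bearing cup has been started by hand in the bore of the black microscope stage housing and stands proud and slightly crooked. With the square-handled nylon drift from the tool stand, tap it in gently, a little at a time and alternately around its flange so that it goes in square and is never cocked over, until the flange sits fully home on the housing all round. Then stand the drift back in its hole in the stand and leave everything else where it is; touch the cup with the drift only.

Things in the scene. Friction and masses are not known exactly. Their poses are not given: they have to be found in the camera images.
- stage_housing: black microscope stage housing, fixed, on levelling feet 6 to 18 mm high (the height varies): a plate 200 x 120 x 12 mm with a round boss 100 mm across whose flat top is 42 mm above the plate's underside. Origin on the plate's underside, on the upright axis of the bore in the boss; the plate reaches 70 mm to -x, 130 mm to +x and 60 mm to either side of it
- bore_mouth (a point): centre of the bore's mouth, level with the boss's flat top, on which the cup's flange comes to rest; z up along the bore
- bearing_cup: steel bearing cup in the bore: a sleeve 44 mm across and 18 mm deep under a flat flange ring 58 mm across and 4 mm thick with a 34 mm opening (the ring to tap on lies 17 to 29 mm from the centre). Origin at the centre of the flange's underside, z up along the cup's axis. At the start the flange is 7 to 10 mm above its seat at the centre and leans 2 to 3 degrees, in any direction
- cup_face (a point): centre of the flange's top face, 4 mm above the cup's origin; 4 to 5 mm above bore_mouth when home. The tight sleeve stays as it is left: the rim goes down where it is pressed, the far side stays or rises a little. Pressed on the rim it yields at about 9 to 18 N (twice that if pressed evenly); on its seat it is rigid. Forces over 30 N or leaning over 7 degrees would harm the fit
- drift: nylon drift standing tip down in one of the stand's three holes: a square handle 22 x 22 mm and 65 mm long over a round nose 12 mm across and 45 mm long, 110 mm in all, 60 g. Origin at the tip (the flat end of the nose), z along the drift towards the handle's top, x and y square to the handle's flats; the handle spans z = 45 to 110 mm
- drift_stand: aluminium tool stand, fixed, on a rubber pad 2 to 10 mm high (it varies): a block 64 x 150 x 50 mm with three round holes 16 mm across and 47 mm deep in a row along its y axis, at y = -45, 0 and 45 mm. Origin under its centre. A tool hangs upright by its handle's shoulder, which rests on the block's top, tip 5 mm above the origin's height. Which hole holds the drift varies
- pin_punch: brass pin punch in the stand: round handle 20 mm across and 50 mm long over a thin 8 mm nose, 95 mm in all; origin at its tip, z up along it. Leave it there
- scriber: steel scriber in the stand: round handle 19 mm across and 55 mm long over a thin 8 mm nose, 100 mm in all; origin at its tip, z up along it. Leave it there
- ball_bearing: loose steel ball bearing, 34 mm across and 10 mm high, lying on the free end of the housing's plate; origin under its centre
- objective: loose steel microscope objective standing on the bench, 30 mm across, 46 mm high; origin under its centre
- screwdriver: loose screwdriver lying on the bench, 170 mm long; its x axis runs along it towards the tip
Mind the look-alikes: they are no part of the job. Leave any purple look-alike of the drift alone.

How it is judged:
On the way, in this order (a step that is already met when the one before it is completed fails the run):
1. the drift is lifted clear of the stand (z of drift in the frame of drift_stand above 0.055 m), for 0.1 s.
2. the cup is home: flange within 1.5 mm of its seat at the centre and square within 2 degrees (z of cup_face in the frame of bore_mouth below 0.0055 m and angle between cup_face's own z axis and vertical below 0.035 rad), for 0.2 s.
At the end, for the whole second after the job is handed in: The cup's flange lies within 1.5 mm of its seat at the centre and within 2 degrees of level; the drift stands upright (within 8 degrees), at rest, tip down in a hole of the stand, within 7 mm of its resting height (all of step 2 and z of drift in the frame of drift_stand below 0.012 m and x of drift in the frame of drift_stand between -0.02 and 0.02 m and angle between drift's own z axis and vertical below 0.15 rad and linear speed of drift below 0.03 m/s); the robot touches nothing.
It fails at once if the cup is cocked by more than 7 degrees (angle between cup_face's own z axis and vertical above 0.122 rad).
It fails at once if the drift hits or presses the cup with more than 32 N (contact force between drift and bearing_cup above 32 N).
It fails at once if the gripper or arm presses on the cup (more than 2 N) (contact force between any of the fingers, the arm and bearing_cup above 2 N).
It fails at once if a bystander is moved by more than 30 mm (distance of any of pin_punch, scriber, ball_bearing, objective, screwdriver from where it was at the start of the episode above 0.03 m).
It also fails if it takes over 72 s, if anything falls off the work surface, if the arm or the gripper's body presses on something with over 40 N, if the wrist force passes 120 N, or if a joint passes its speed limit or range.

## Robot

A 7-joint arm with a two-finger parallel gripper is mounted at the origin on the work surface. World frame = base frame: x ahead of the robot, y to its left, z up, the work surface at z = 0. Lengths are in m, angles in rad, forces in N, time in s.
With the tool pointing down it reaches from about 0.35 to 0.9 m from the base axis. Payload 19.9 kg.
Tool frame: the origin (TCP) lies between the finger pads; the fingertips stand 19 mm ahead of it and the grasp point (between the pads) is the TCP; z points along the fingers, y is the direction in which the jaws open and shut (so a half turn about z gives the same grasp; the last joint's range is limited). The gripper opens to 94 mm and grips with 3 to 60 N. Pads are 16 mm wide; open, the fingers measure 119 mm over their backs; the gripper's body (75 mm by 177 mm) begins 78 mm behind the grasp point.
Start: joints at [1.288, 0.417, -0.01, 1.614, 0.005, 1.111, -0.053], TCP at [0.15, -0.607, 0.194] pointing down, gripper open.
Joint ranges: [-2.81, 2.81], [-0.39, 2.02], [-1.27, 1.25], [0.06, 2.57], [-1.19, 4.33], [0.19, 2], [-2.82, 2.82]. Speed limits (rad/s): [1.89, 1.89, 2.39, 2.39, 3.01, 3.01, 3.01].

## Interface

Orientations are given as a 3x3 rotation matrix whose columns are the frame's x, y, z axes.
In Python, from rig import robot gives the robot as it stands. Calls block until the motion is done:
- robot.move_ptp(position, orientation): joint-space move of the TCP to a pose.
- robot.move_linear(position, velocity=0.15, frame=None, threshold=None): straight line of the TCP; frame=None keeps the orientation; velocity is the mean speed in m/s. With threshold (N) it stops when the force on the tool has changed by that much, and returns True; else False.
- robot.goto_joints(angles): joint-space move.
- robot.gripper_to(opening): finger opening in m; the grip force is fixed at half the most; returns when the fingers have stopped.
- robot.pause(seconds).
- robot.ik(position, orientation): joint angles nearest the present ones, or None.
- robot.get_state(): the state.
- robot.grab_frame(name): name is "scene" or "side" or "wrist"; returns the picture (384x512x3 uint8, red, green, blue); there is no depth.
- robot.camera_info(name): a dict with "fx", "fy", "cx", "cy" (pixels), "rvec" (rotation vector, rad) and "tvec" (3), from world to camera coordinates, as OpenCV has them. Camera axes: x right, y down, z forward; pixel columns grow to the right and rows downward; lengths in m; the calibration is good to about 2 mm. A picture is of the moment at which its call begins: read the wrist's pose just before it. camera_info takes no time and is no camera call; for the wrist camera it gives the pose at the moment of the call.
A pose or a line that the arm cannot do raises robot.PlanningError and nothing moves.
- robot.sign_off(): hands the job in, once; it reports no verdict.
The state is a dict: "time": time; "qpos": joint angles; "joint_vel": joint speeds; "effort": joint torques, N m; "ee_pos": TCP position; "tool_rot": TCP orientation; "force": force on the tool from outside, world axes, zero at the start; "moment": the same for the moment, N m; "opening": finger opening in m.
Only numpy, scipy, OpenCV 4.12 (cv2) and the standard library are available. Lean on these libraries where they do the work, as an engineer would, in place of code of your own. Each camera call takes 0.05 s, during which the arm holds its last target.

## Working session

There is one attempt and no reset: what is moved stays moved. The work goes in short steps, each a Python script; the robot and the scene stay as the last script left them, time stands still between calls to the robot, and variables do not carry over. Pictures are saved under pics/ and viewed, and the job is handed in when it is done.

```bash
ls; mkdir -p pics
python3 - <<'E'
from rig import robot
import cv2
for n in ["scene","side","wrist"]:
    im=robot.grab_frame(n); cv2.imwrite(f"pics/{n}0.png",im[:,:,::-1]); print(n,robot.camera_info(n))
s=robot.get_state(); print(s)
E
```

```text
pics
scene {'fx': 371.66715080222076, 'fy': 371.66715080222076, 'cx': 254.43303674272718, 'cy': 193.1719573024175, 'rvec': array([ 2.23016127,  0.89091615, -0.35163717]), 'tvec': array([-0.32351122, -0.32276861,  1.19812783])}
side {'fx': 400.504467297544, 'fy': 400.504467297544, 'cx': 260.88382918816075, 'cy': 187.14067351030516, 'rvec': array([ 0.1873535 , -2.90669638,  1.06216368]), 'tvec': array([0.57206302, 0.20731317, 0.95883829])}
wrist {'fx': 279.27208325349613, 'fy': 279.27208325349613, 'cx': 262.24827203002286, 'cy': 193.33303465767438, 'rvec': array([-2.28436537,  1.78876796,  0.26320217]), 'tvec': array([-0.62428254, -0.03000086,  0.39129469])}
{'time': 0.15, 'qpos': array([ 1.28752494,  0.41783086, -0.01030463,  1.61402934,  0.00470841,
        1.1106805 , -0.05298155]), 'joint_vel': array([ 0.00131205, -0.00190242,  0.00052906, -0.00246615, -0.00212105,
        0.00047948, -0.00020787]), 'effort': array([ 2.65102201e-03, -8.51531768e+01,  6.39715064e-01, -4.26134026e+01,
       -4.89256822e-02,  1.71167159e-02, -1.75013429e-05]), 'ee_pos': array([ 0.14955829, -0.60653962,  0.19367549]), 'tool_rot': array([[ 9.70907877e-01,  2.39453132e-01, -3.02393904e-04],
       [ 2.39453308e-01, -9.70907488e-01,  8.73853448e-04],
       [-8.43495606e-05, -9.20840417e-04, -9.99999572e-01]]), 'force': array([-0.2826964 ,  0.31159141, -0.52209203]), 'moment': array([-0.00666183,  0.03583852, -0.02037229]), 'opening': 0.09365119942645003}
```

View pics/scene0.png

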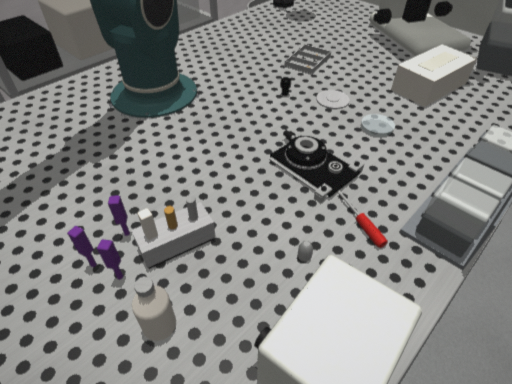

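View pics/side0.png

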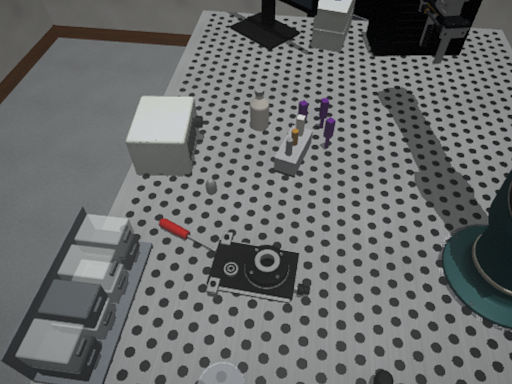

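View pics/wrist0.png

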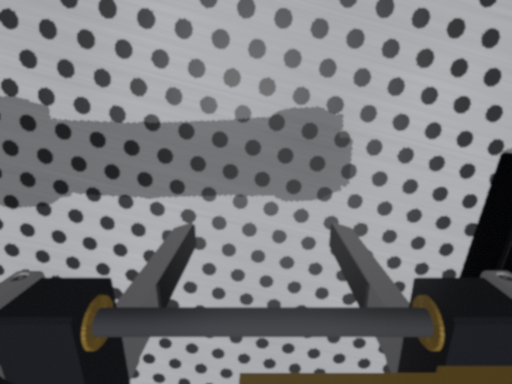

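Overview: in the scene view the drift (white square handle) is at about (148,225), the punch at (170,217), the scriber at (192,210) and the cup at (307,147). In the side view they are at (300,122), (295,136), (290,147) and (267,260). Next I triangulate roughly.

```bash
cat > h.py <<'E'
import numpy as np, cv2
def cam(c):
    K=np.array([[c['fx'],0,c['cx']],[0,c['fy'],c['cy']],[0,0,1]]);R=cv2.Rodrigues(np.array(c['rvec']))[0];return K,R,np.array(c['tvec'])
def ray(c,uv):
    K,R,t=cam(c);d=R.T@np.linalg.solve(K,[uv[0],uv[1],1]);return -R.T@t,d/np.linalg.norm(d)
def tri(obs):
    A=np.zeros((3,3));b=np.zeros(3);L=[]
    for c,uv in obs:
        o,d=ray(c,uv);P=np.eye(3)-np.outer(d,d);A+=P;b+=P@o;L.append((o,P))
    x=np.linalg.solve(A,b);return x,[np.linalg.norm(P@(x-o)) for o,P in L]
def onplane(c,uv,z):
    o,d=ray(c,uv);return o+d*(z-o[2])/d[2]
def proj(c,p):
    K,R,t=cam(c);q=K@(R@np.array(p)+t);return q[:2]/q[2]
E
python3 - <<'E'
from rig import robot
from h import *
S=robot.camera_info("scene");D=robot.camera_info("side")
for n,a,b in [("drift top",(147,215),(300,118)),("punch top",(170,210),(296,130)),("scriber",(192,201),(289,141)),("cup",(306,145),(267,259)),("ball",(336,167),(231,268)),("obj",(305,244),(212,182))]:
    print(n,tri([(S,a),(D,b)]))
print(proj(S,[0,0,0]),proj(S,robot.get_state()['ee_pos']),proj(D,robot.get_state()['ee_pos']))
a=cv2.imread("pics/scene0.png");b=cv2.imread("pics/side0.png")
x=np.hstack([cv2.resize(a[170:270,110:230],None,fx=3.3,fy=3.3,interpolation=2),cv2.resize(b[90:190,245:365],None,fx=3.3,fy=3.3,interpolation=2)])
cv2.imwrite("pics/z1.png",x)
x=np.hstack([cv2.resize(a[120:220,260:380],None,fx=3.3,fy=3.3,interpolation=2),cv2.resize(b[220:320,200:320],None,fx=3.3,fy=3.3,interpolation=2)])
cv2.imwrite("pics/z2.png",x)
E
```

```text
drift top (array([ 0.51325966, -0.36411786,  0.11831623]), [np.float64(0.0022770189909431782), np.float64(0.002277018990943194)])
punch top (array([ 0.52259147, -0.32280516,  0.10708636]), [np.float64(0.0041652858640962576), np.float64(0.004165285864096038)])
scriber (array([ 0.53685094, -0.27807745,  0.10660267]), [np.float64(0.0020833504692527364), np.float64(0.002083350469252757)])
cup (array([0.55623788, 0.06632138, 0.05776206]), [np.float64(0.002059549499078703), np.float64(0.0020595494990788494)])
ball (array([0.63978942, 0.08286581, 0.02571713]), [np.float64(0.003151864887196654), np.float64(0.003151864887196527)])
obj (array([ 0.73442046, -0.16285086,  0.03800201]), [np.float64(0.0022115403307866152), np.float64(0.0022115403307866707)])
[154.07772317  93.04700744] [-90.27194185 155.78905328] [426.78799957  57.41593001]
```

View pics/z1.png

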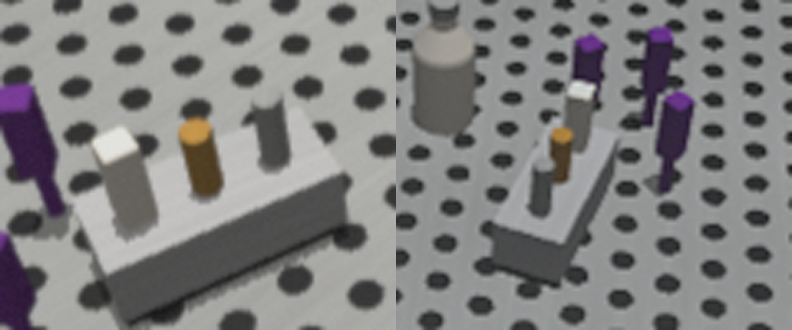

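View pics/z2.png

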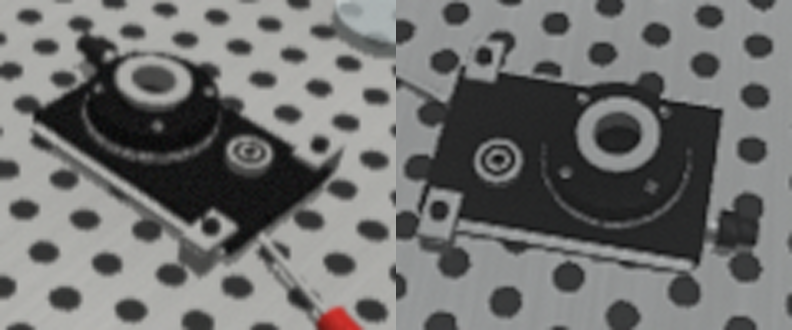

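Zooms: the drift is at the −y end of the row and its handle is square and white. Its top triangulates to z≈0.118, within the expected 0.117–0.125. There are purple decoys nearby. Next are wrist views above the stand.

Run:
```python
from rig import robot
from h import *
s=robot.get_state();W=robot.camera_info("wrist");K,R,t=cam(W)
T=s['tool_rot'];o=-R.T@t
print("cam pos in tool",T.T@(o-s['ee_pos']),"axis in tool",T.T@R.T)
S=robot.camera_info("scene");D=robot.camera_info("side")
for n,a,b in [("p1",(117,199),(304,103)),("p2",(80,231),(324,100)),("p3",(108,244),(329,121)),("bottle",(145,280),(260,92)) ]:
    print(n,tri([(S,a),(D,b)]))
# down orientation w/ tool y at angle
import math
yaw=math.atan2(0.086,0.0235)-math.pi/2 # stand x angle
for k in (0,math.pi):
    a=yaw+k; y=np.array([math.cos(a),math.sin(a),0]);z=np.array([0,0,-1.]);x=np.cross(y,z)
    q=robot.ik(np.array([0.51,-0.364,0.25]),np.c_[x,y,z]); print(yaw,k,x,q)
```

```text
cam pos in tool [ 0.08370537 -0.00027826 -0.18922575] axis in tool [[ 2.26876254e-04 -9.57965002e-01 -2.86885000e-01]
 [ 9.99999974e-01  2.06777655e-04  1.00355514e-04]
 [-3.68156628e-05 -2.86885015e-01  9.57965024e-01]]
p1 (array([ 0.49744916, -0.3916461 ,  0.16171859]), [np.float64(0.010059377060306365), np.float64(0.01005937706030648)])
p2 (array([ 0.44761117, -0.46658069,  0.10863049]), [np.float64(0.0036756397205495637), np.float64(0.003675639720549688)])
p3 (array([ 0.43510208, -0.43746814,  0.04123488]), [np.float64(0.018055671066150334), np.float64(0.018055671066150244)])
bottle (array([ 0.63751159, -0.44914367,  0.13526069]), [np.float64(3.906136201308794e-05), np.float64(3.9061362012919625e-05)])
-0.2667439330266508 0 [0.26359193 0.96463428 0.        ] [ 0.84147651  0.39900811 -0.36459655  1.53356972  0.1471963   1.23616458
  0.18790645]
-0.2667439330266508 3.141592653589793 [-0.26359193 -0.96463428 -0.        ] [ 0.45649611  0.377893    0.15252202  1.54816161 -0.05972563  1.22010158
 -2.78939025]
```

```bash
cat >> h.py <<'E'
def down(a):
    y=np.array([np.cos(a),np.sin(a),0]);z=np.array([0,0,-1.]);x=np.cross(y,z);return np.c_[x,y,z]
E
python3 - <<'E'
from rig import robot
from h import *
import pickle
T=down(-0.267); p=np.array([0.513,-0.364,0.25])
out=[]
robot.move_ptp(p,T)
for i,off in enumerate([0,0.07]):
    if i: robot.move_linear(p+T[:,0]*off,velocity=0.15)
    c=robot.camera_info("wrist"); im=robot.grab_frame("wrist"); out.append((c,im)); cv2.imwrite(f"pics/w{i}.png",im[:,:,::-1])
pickle.dump(out,open("w.pkl","wb")); s=robot.get_state();print(s['time'],s['ee_pos'],s['force'])
E
```

```text
2.4833 [ 0.53093882 -0.29788062  0.24992008] [-1.51095726 -0.16165492 -0.77557698]
```

View pics/w0.png

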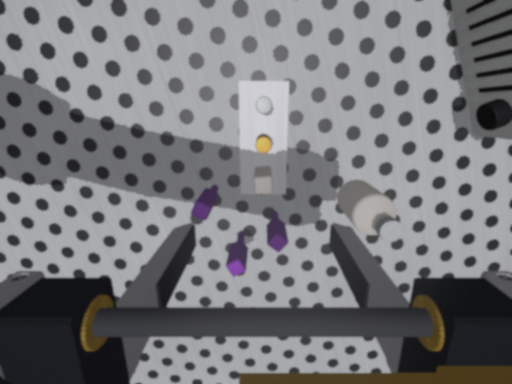

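View pics/w1.png

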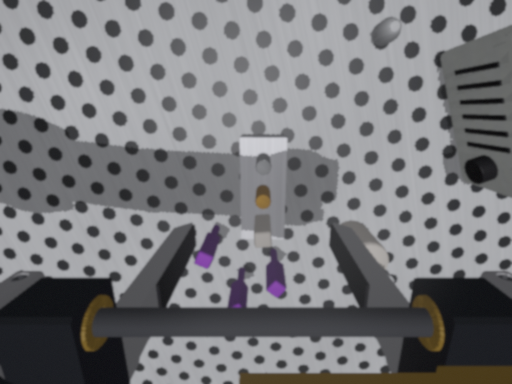

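Run:
```python
from h import *
a=cv2.imread("pics/w0.png")[70:210,220:310];b=cv2.imread("pics/w1.png")[120:260,220:310]
cv2.imwrite("pics/z3.png",np.hstack([cv2.resize(x,None,fx=4.2,fy=4.2,interpolation=cv2.INTER_CUBIC) for x in (a,b)]))
```

```text
(no output)
```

View pics/z3.png

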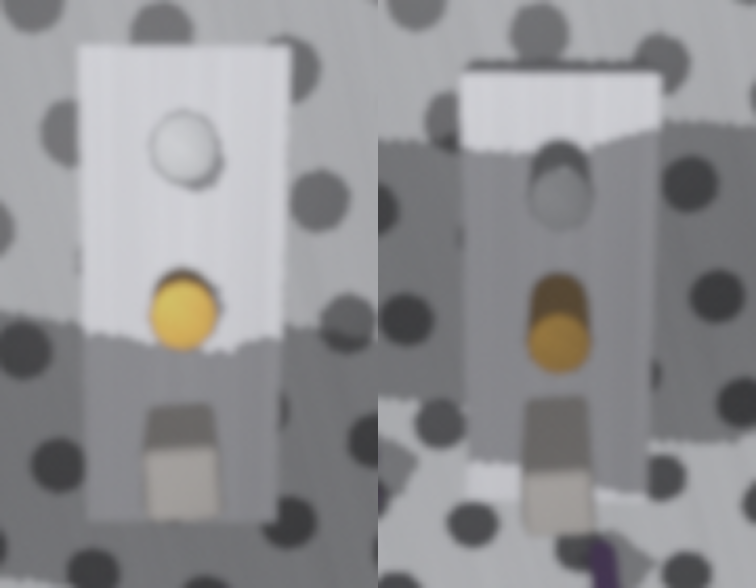

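Run:
```python
from h import *
import pickle
(c0,_),(c1,_)=pickle.load(open("w.pkl","rb"))
def P(n,A,B):
    r=[]
    for a,b in zip(A,B):
        x,e=tri([(c0,(a[0]/4.2+219.6,a[1]/4.2+69.6)),(c1,(b[0]/4.2+219.6,b[1]/4.2+119.6))]);r.append(x)
    r=np.array(r);print(n,r.round(4).tolist(),r.mean(0));return r
d=P("drift",[(144,452),(216,446),(218,516),(148,520)],[(146,472),(212,470),(216,530),(148,534)])
b=P("block",[(78,46),(290,46),(277,522),(86,520)],[(84,74),(283,72),(272,496),(92,490)])
P("heads",[(186,142),(183,316)],[(182,198),(181,343)])
for r in (d,b):
    e=[r[1]-r[0],r[2]-r[3]];print([np.linalg.norm(x) for x in e],[np.degrees(np.arctan2(x[1],x[0])) for x in e]); e=[r[0]-r[3],r[1]-r[2]];print([np.linalg.norm(x) for x in e],[np.degrees(np.arctan2(x[1],x[0])) for x in e])
# at plane with text heights
```

```text
drift [[0.5042, -0.3555, 0.1175], [0.5241, -0.358, 0.1221], [0.5196, -0.3787, 0.119], [0.4999, -0.3742, 0.1199]] [ 0.51195213 -0.36661005  0.11962877]
block [[0.5141, -0.2424, 0.0599], [0.5759, -0.259, 0.0557], [0.5355, -0.4078, 0.0462], [0.4704, -0.3916, 0.0378]] [ 0.52396967 -0.32519967  0.04989379]
heads [[0.5371, -0.2784, 0.1169], [0.5242, -0.3232, 0.1049]] [ 0.53064781 -0.30079926  0.11088966]
[np.float64(0.02054893683876642), np.float64(0.02024755198745829)] [np.float64(-7.414049099124518), np.float64(-12.834575511860116)]
[np.float64(0.01940948525794952), np.float64(0.02136675134006419)] [np.float64(76.91669038579415), np.float64(77.73619953724292)]
[np.float64(0.06407599147893833), np.float64(0.0676524235458185)] [np.float64(-15.113546765413407), np.float64(-13.964924307730506)]
[np.float64(0.15708936199978327), np.float64(0.15445108228815588)] [np.float64(73.65351262928876), np.float64(74.82523323240702)]
```

Drift top: centre (0.512,−0.3666), z≈0.1195, with measured sides of 20–21 mm. The block top by stereo varies from 0.038 to 0.060 with a mean of 0.050, so 0.0545 is plausible. Heads are spaced 45 mm, as they should be. I grasp with yaw ≈ −12.5°.

Run:
```python
from rig import robot
from h import *
T=down(np.radians(-12.8))
robot.move_ptp(np.array([0.512,-0.3666,0.20]),T)
robot.gripper_to(0.05)
robot.move_linear(np.array([0.512,-0.3666,0.089]),velocity=0.1)
s0=robot.get_state()
im=robot.grab_frame("wrist");cv2.imwrite("pics/g0.png",im[:,:,::-1])
robot.gripper_to(0.0)
s=robot.get_state();print(s['time'],s['ee_pos'],s['opening'],s['force']-s0['force'],s['moment']-s0['moment'])
im=robot.grab_frame("wrist");cv2.imwrite("pics/g1.png",im[:,:,::-1])
```

```text
5.6083 [ 0.51200613 -0.36664541  0.08904528] 0.021637865963761157 [-0.67051276 -0.07550248  1.02895305] [-0.00155016  0.14020167 -0.01413978]
```

View pics/g1.png

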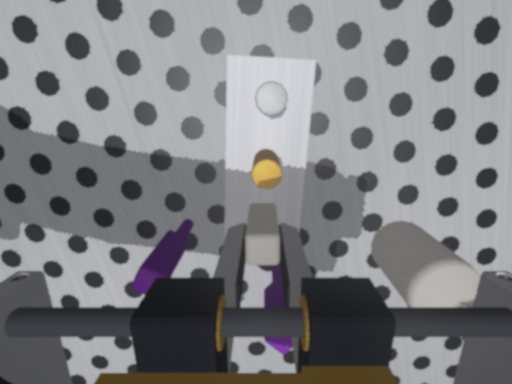

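The drift is gripped: opening 21.6 mm against the 22 mm handle. Now I lift it and look at the cup.

Run:
```python
from rig import robot
from h import *
import pickle
T=down(np.radians(-12.8))
robot.move_linear(np.array([0.512,-0.3666,0.20]),velocity=0.12)
robot.pause(0.1)
s=robot.get_state();print(s['time'],s['ee_pos'],s['opening'],s['force'])
out=[];c0=np.array([0.556,0.066,0.25])-0.085*T[:,0]
robot.move_ptp(c0-0.06*T[:,1],T)
for i,k in enumerate((-1,1)):
    if i: robot.move_linear(c0+k*0.06*T[:,1],velocity=0.15)
    robot.pause(0.15)
    c=robot.camera_info("wrist"); im=robot.grab_frame("wrist"); out.append((c,im)); cv2.imwrite(f"pics/c{i}.png",im[:,:,::-1])
pickle.dump(out,open("c.pkl","wb")); s=robot.get_state();print(s['time'],s['ee_pos'],s['force'],s['qpos'])
a,b=[cv2.resize(o[1][:,:,::-1],None,fx=.78,fy=.78) for o in out];cv2.imwrite("pics/cc.png",np.hstack([a,b]))
```

```text
6.8333 [ 0.51168971 -0.36641977  0.19914103] 0.021932677197441654 [ 0.93657547 -0.76807093 -1.08010405]
9.5583 [ 0.59535156 -0.03014316  0.25035605] [-0.25994267 -0.67304229 -0.80843642] [ 0.4317563   0.36787977 -0.56173213  1.60739136  0.20548553  1.22530179
 -0.39292242]
```

View pics/cc.png

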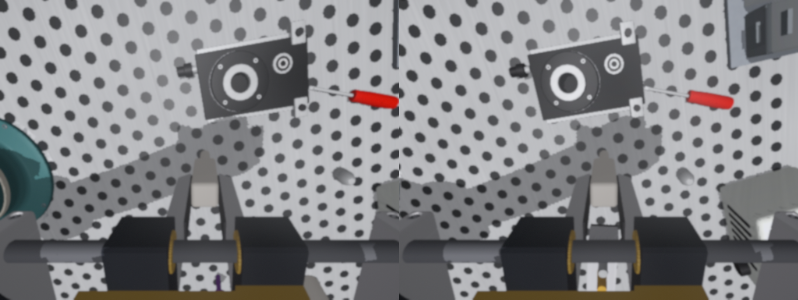

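Both views show the cup ring clearly, at about (240,82) and (568,82) in the half-size pair, with the ball bearing and screwdriver to the right. I fit the ring ellipses.

```bash
cat > ring.py <<'E'
from h import *
def ring(im,guess,S=6,h=45,thr=110,tag=None):
    u,v=map(int,guess);g=cv2.cvtColor(im,cv2.COLOR_RGB2GRAY)[v-h:v+h,u-h:u+h]
    g=cv2.resize(g,None,fx=S,fy=S,interpolation=cv2.INTER_CUBIC)
    m=(g>thr).astype(np.uint8)
    n,l,st,ce=cv2.connectedComponentsWithStats(m)
    cs,hi=cv2.findContours(m,cv2.RETR_CCOMP,cv2.CHAIN_APPROX_NONE)
    res=[]
    for c in cs:
        if len(c)>120:
            e=cv2.fitEllipse(c);
            if abs(e[0][0]-S*h)<S*14 and abs(e[0][1]-S*h)<S*14 and max(e[1])/S<70:
                res.append(((e[0][0]+.5)/S-.5+u-h,(e[0][1]+.5)/S-.5+v-h,e[1][0]/S,e[1][1]/S,e[2]))
    if tag: cv2.imwrite(f"pics/{tag}.png",g)
    return res,g
E
python3 - <<'E'
from ring import *
import pickle
o=pickle.load(open("c.pkl","rb"))
gs=[]
for i,(c,im) in enumerate(o):
    r,g=ring(im,[(307,105),(216,105)][i]);gs.append(g);
    for t in (90,110,130): print(i,t,np.round(ring(im,[(307,105),(216,105)][i],thr=t)[0],2).tolist())
cv2.imwrite("pics/rg.png",cv2.resize(np.hstack(gs),(800,400)))
E
```

```text
0 90 [[307.47, 104.77, 47.0, 49.54, 20.26], [307.77, 105.15, 22.42, 24.76, 9.88]]
0 110 [[307.7, 104.87, 45.54, 48.39, 20.15], [307.81, 105.22, 23.67, 25.75, 13.68]]
0 130 [[307.74, 104.89, 44.62, 47.49, 19.98], [307.87, 105.22, 24.6, 26.59, 15.5]]
1 90 [[215.93, 105.83, 22.65, 24.46, 163.62]]
1 110 [[215.99, 105.48, 46.4, 49.13, 160.19], [216.01, 105.85, 23.66, 25.35, 159.79]]
1 130 [[215.98, 105.53, 45.44, 48.12, 158.22], [216.03, 105.87, 24.4, 26.1, 159.04]]
```

View pics/rg.png

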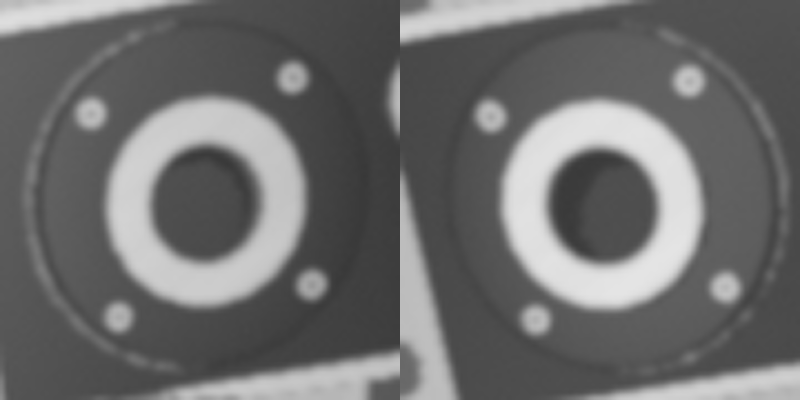

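Run:
```python
from ring import *
import pickle
(a,_),(b,_)=pickle.load(open("c.pkl","rb"))
print("ring",tri([(a,(307.75,104.95)),(b,(216.0,105.6))]))
L=[(91,114),(292,77),(312,285),(119,317)];R=[(91,116),(289,81),(326,288),(136,320)]
P=[]
for l,r in zip(L,R):
    x,e=tri([(a,(l[0]/4.444+261.6,l[1]/4.444+59.6)),(b,(r[0]/4.444+170.6,r[1]/4.444+59.6))]);P.append(x);print(x.round(4),np.round(e,4))
P=np.array(P);print("screws mean",P.mean(0),[np.linalg.norm(P[i]-P[i-2])*1e3 for i in (2,3)])
S,D=[__import__('rig').robot.camera_info(n) for n in("scene","side")]
x=tri([(a,(307.75,104.95)),(b,(216.0,105.6))])[0]
print(proj(S,x),proj(D,x))
for i,n in enumerate(["scene0","side0"]):
    im=cv2.imread(f"pics/{n}.png")[:,:,::-1].copy();
    for t in (110,130,150): print(n,np.round(ring(im,[(306,145),(267,259)][i],h=25,thr=t)[0],2).tolist())
```

```text
ring (array([0.55605761, 0.07021445, 0.05880912]), [np.float64(1.8539207234566696e-05), np.float64(1.8539207234546743e-05)])
[0.5293 0.1018 0.0485] [0.0001 0.0001]
[0.5886 0.0985 0.0481] [0.0001 0.0001]
[0.5851 0.0388 0.0488] [0.0001 0.0001]
[0.5258 0.0425 0.049 ] [0.0001 0.0001]
screws mean [0.55719302 0.07037805 0.04859639] [np.float64(84.19373118214105), np.float64(84.169791746172)]
[306.17333401 143.64143018] [266.03726256 260.58156115]
scene0 [[308.99, 131.83, 33.83, 49.03, 105.09], [306.18, 143.68, 8.33, 13.12, 99.5]]
scene0 [[309.0, 131.77, 33.26, 49.5, 102.2], [306.2, 143.65, 9.04, 13.83, 99.98]]
scene0 [[306.12, 143.69, 13.27, 21.77, 98.13], [306.24, 143.63, 9.81, 14.63, 100.04], [315.69, 131.56, 5.96, 8.91, 96.66]]
side0 [[266.81, 260.15, 21.95, 24.58, 88.62], [266.7, 260.01, 13.49, 15.22, 84.22]]
side0 [[266.81, 260.11, 21.29, 23.92, 88.7], [266.69, 260.01, 14.21, 16.0, 84.26]]
side0 [[267.4, 259.16, 17.02, 21.59, 95.9]]
```

Everything agrees: the ring centre is (0.556,0.070), its top is at z≈0.059, and the boss top from the four screws is z≈0.0486. That screw ring is centred on the same axis, and the reprojection into scene and side is within 1 px. Now I probe the rim lightly at four points.

```bash
cat > tap.py <<'E'
from rig import robot
from h import *
T=down(np.radians(-12.8)); C=np.array([0.556,0.0702]); R=0.023
def over(k,z,v=0.12):
    a=np.radians(k);p=np.r_[C+R*np.array([np.cos(a),np.sin(a)]),z]
    s=robot.get_state()['ee_pos']
    robot.move_linear(p,velocity=v); return p
def contact(p,zmin,v=0.012,thr=4):
    hit=robot.move_linear(np.r_[p[:2],zmin],velocity=v,threshold=thr)
    s=robot.get_state();return hit,s['ee_pos'][2],s['force']
E
python3 - <<'E'
from tap import *
p=np.r_[C+[R,0],0.19]
robot.move_ptp(p,T)
for k in (0,90,180,270):
    p=over(k,0.146)
    f0=robot.get_state()['force']
    h,z,f=contact(p,0.132)
    print(k,h,round(z,5),(f-f0).round(2),robot.get_state()['time'])
    robot.move_linear(np.r_[p[:2],0.146],velocity=0.1)
E
```

```text
0 True 0.1344 [ 1.49 -0.28  3.68] 11.5083
90 True 0.13479 [1.04 0.94 2.7 ] 13.0667
180 True 0.13566 [-0.74 -0.78  1.81] 14.575
270 True 0.13494 [ 1.07 -1.36  4.5 ] 16.1167
```

The four contacts fit one plane: mean TCP z is 0.1350 and the high side is at 180°. First tap there.

```bash
cat >> tap.py <<'E'
def tap(k,depth,ztop,zt=None,thr=22,v=0.01,lift=0.006):
    p=over(k,ztop); f0=robot.get_state()['force']
    h,z,f=contact(p,ztop-0.014)
    if not h: print(k,"no contact",z); return z,None
    z1=z-depth if zt is None else zt
    h2=robot.move_linear(np.r_[p[:2],z1],velocity=v,threshold=thr)
    s=robot.get_state();f=s['force']-f0
    robot.move_linear(np.r_[p[:2],z+lift],velocity=0.1)
    print(k,"contact %.4f cmd %.4f end %.4f"%(z,z1,s['ee_pos'][2]),"stopped",h2,f.round(1),"op %.4f"%s['opening'],round(robot.get_state()['time'],1));return z,s['ee_pos'][2]
E
python3 - <<'E'
from tap import *
tap(180,0.002,0.141)
tap(0,0.0015,0.141)
E
```

```text
180 contact 0.1349 cmd 0.1329 end 0.1331 stopped False [-1.3  0.1  6.9] op 0.0221 18.0
0 contact 0.1340 cmd 0.1325 end 0.1329 stopped False [ 2.1 -0.3  5.1] op 0.0215 19.8
```

Run:
```python
from tap import *
tap(180,0.002,0.139)
tap(0,0.002,0.139)
im=robot.grab_frame("wrist");cv2.imwrite("pics/t0.png",im[:,:,::-1])
```

```text
180 contact 0.1331 cmd 0.1311 end 0.1313 stopped False [-2.9  0.3  8.1] op 0.0219 21.5
0 contact 0.1329 cmd 0.1309 end 0.1313 stopped False [ 0.6 -0.7  5.7] op 0.0219 23.3
```

View pics/t0.png

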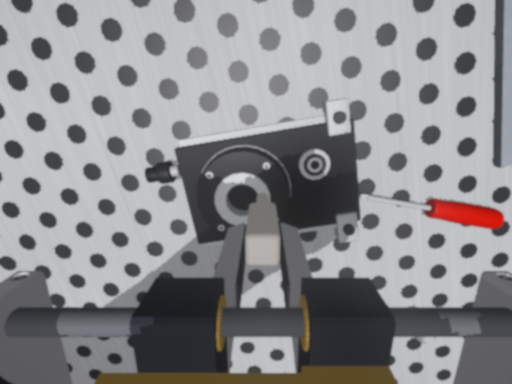

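The rim stays where it is pressed and the far side holds, so the cup is moving and the drift isn't slipping. Continuing round.

Run:
```python
from tap import *
for k in (90,270,180,0): tap(k,0.002,0.1365)
S=robot.grab_frame("scene");cv2.imwrite("pics/s1.png",cv2.resize(S[120:220,260:380,::-1],None,fx=3.3,fy=3.3,interpolation=2))
```

```text
90 contact 0.1308 cmd 0.1288 end 0.1293 stopped False [-0.6  2.6  8.1] op 0.0216 24.9
270 contact 0.1322 cmd 0.1302 end 0.1304 stopped False [ 1.5 -2.4  4.5] op 0.0219 26.6
180 contact 0.1298 cmd 0.1278 end 0.1281 stopped False [-3.2 -0.2  9.7] op 0.0218 28.3
0 contact 0.1300 cmd 0.1280 end 0.1285 stopped False [ 0.  -1.   7.8] op 0.0217 30.1
```

Run:
```python
from tap import *
for k in (270,90,180,0): tap(k,0.002,0.1345,thr=16,v=0.008)
```

```text
270 contact 0.1284 cmd 0.1264 end 0.1282 stopped True [-2.4 -0.1 11.3] op 0.0219 31.6
90 contact 0.1283 cmd 0.1263 end 0.1281 stopped True [-2.9 -1.1  9.7] op 0.0217 33.3
180 contact 0.1282 cmd 0.1262 end 0.1281 stopped True [-3.6 -0.9 11.3] op 0.0218 34.8
0 contact 0.1283 cmd 0.1263 end 0.1281 stopped True [-2.7  0.3 11.4] op 0.0218 36.5
```

All four points now stop rigid at 0.1281–0.1284, which is seated and level. I check by image from the same two wrist spots.

Run:
```python
from rig import robot
from h import *
from ring import ring
import pickle
T=down(np.radians(-12.8))
e=robot.get_state()['ee_pos']
robot.move_linear(np.r_[e[:2],0.19],velocity=0.15)
out=[];c0=np.array([0.556,0.066,0.25])-0.085*T[:,0]
obs=[];gs=[]
for i,k in enumerate((1,-1)):
    if i: robot.move_linear(c0+k*0.06*T[:,1],velocity=0.2)
    else: robot.move_ptp(c0+k*0.06*T[:,1],T)
    robot.pause(0.15)
    c=robot.camera_info("wrist"); im=robot.grab_frame("wrist"); out.append((c,im))
    r,g=ring(im,proj(c,[0.556,0.0702,0.053]),thr=125);print(np.round(r,2).tolist());gs.append(g)
    obs.append((c,r[0][:2]))
print(tri(obs),robot.get_state()['time'])
pickle.dump(out,open("c2.pkl","wb"))
cv2.imwrite("pics/rg2.png",cv2.resize(np.hstack(gs),(800,400)))
im=robot.grab_frame("side");cv2.imwrite("pics/side2.png",im[:,:,::-1]);im=robot.grab_frame("scene");cv2.imwrite("pics/scene2.png",im[:,:,::-1])
```

```text
[[218.09, 105.58, 44.88, 47.72, 158.41], [218.13, 105.92, 23.78, 25.54, 161.81]]
[[307.5, 105.05, 44.35, 47.1, 23.37], [307.59, 105.38, 23.92, 25.72, 18.65]]
(array([0.55727794, 0.07100322, 0.0516999 ]), [np.float64(1.2311682254172055e-05), np.float64(1.2311682254236165e-05)]) 38.675
```

View pics/rg2.png

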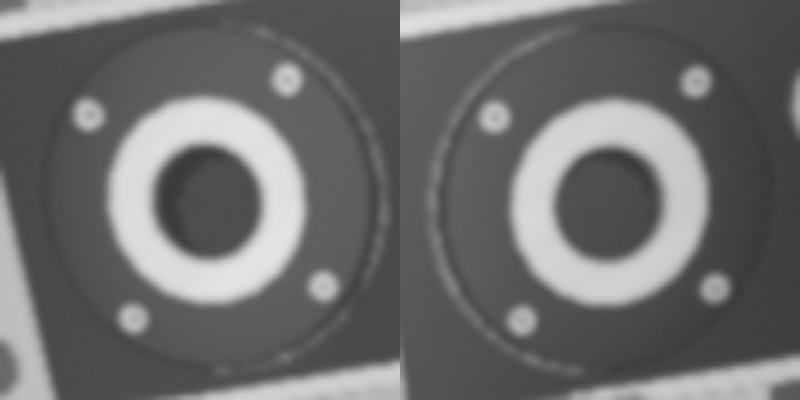

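View pics/scene2.png

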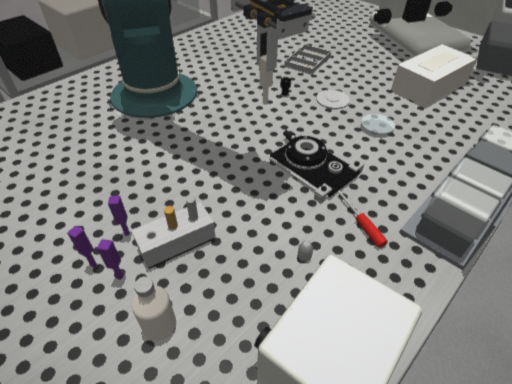

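The cup is home. Its ring dropped 7.1 mm to z≈0.0517, it is concentric in the boss, and the bystanders have not moved. Now I compare how the drift sits in the jaws before and after tapping.

Run:
```python
from h import *
import pickle
a=pickle.load(open("c.pkl","rb"));b=pickle.load(open("c2.pkl","rb"))
x=[a[0][1],b[1][1],a[1][1],b[0][1]]
cv2.imwrite("pics/dr.png",np.hstack([cv2.resize(i[170:290,220:305,::-1],None,fx=2.3,fy=4,interpolation=2) for i in x]))
```

```text
(no output)
```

View pics/dr.png

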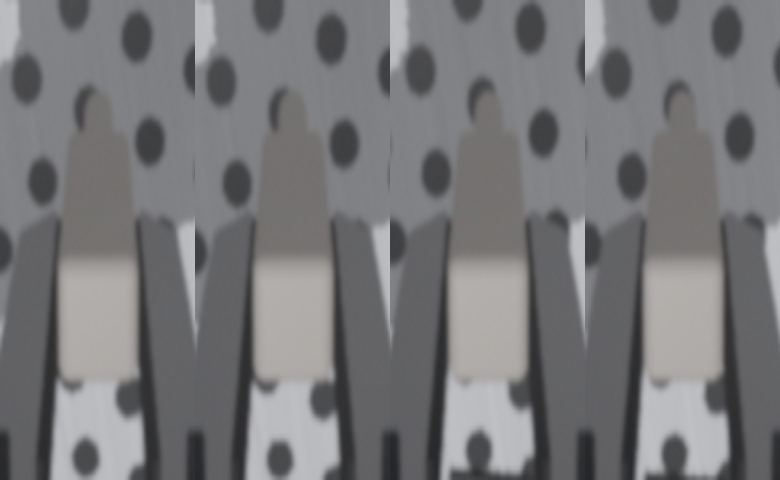

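There is no slip: the drift sits in the jaws exactly as before. Returning it to its hole.

Run:
```python
from tap import *
robot.move_ptp(np.array([0.512,-0.3666,0.20]),T)
robot.pause(0.2)
robot.move_linear(np.array([0.512,-0.3666,0.140]),velocity=0.08)
f0=robot.get_state()['force']
h=robot.move_linear(np.array([0.512,-0.3666,0.0895]),velocity=0.04,threshold=7)
s=robot.get_state();print(h,s['ee_pos'],(s['force']-f0).round(2),s['time'])
im=robot.grab_frame("wrist");cv2.imwrite("pics/r0.png",im[:,:,::-1])
```

```text
False [ 0.51212907 -0.36666529  0.08975672] [ 0.15 -0.35  0.63] 42.6583
```

View pics/r0.png

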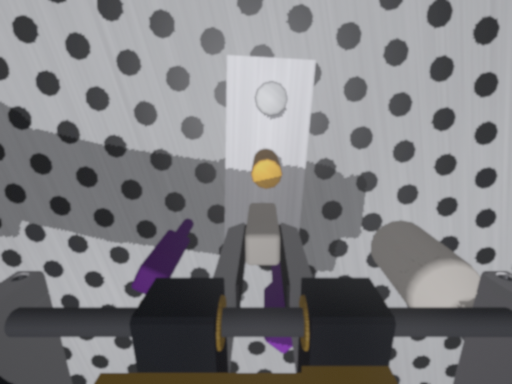

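The view is identical to the one at grasp, with no resistance going in. Release, withdraw and check.

Run:
```python
from tap import *
robot.gripper_to(0.045)
robot.pause(0.2)
robot.move_linear(np.array([0.512,-0.3666,0.22]),velocity=0.1)
p=np.array([0.512,-0.3666,0.25])
robot.move_linear(p,velocity=0.1); robot.pause(0.2)
im=robot.grab_frame("wrist");cv2.imwrite("pics/e0.png",im[:,:,::-1])
robot.move_ptp(np.array([0.40,-0.45,0.30]),T); robot.pause(0.3)
a=robot.grab_frame("scene");b=robot.grab_frame("side")
x=[cv2.resize(i[:,:,::-1],None,fx=3.3,fy=3.3,interpolation=2) for i in (a[170:270,110:230],b[90:190,245:365])]
cv2.imwrite("pics/e1.png",np.hstack(x));cv2.imwrite("pics/e2.png",a[:,:,::-1])
print(robot.get_state()['time'])
```

```text
46.675
```

View pics/e0.png

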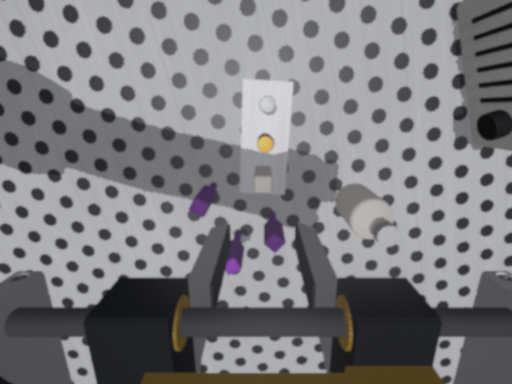

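View pics/e1.png

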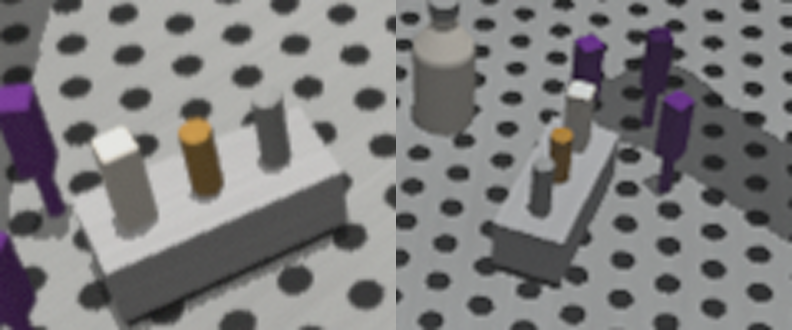

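View pics/e2.png

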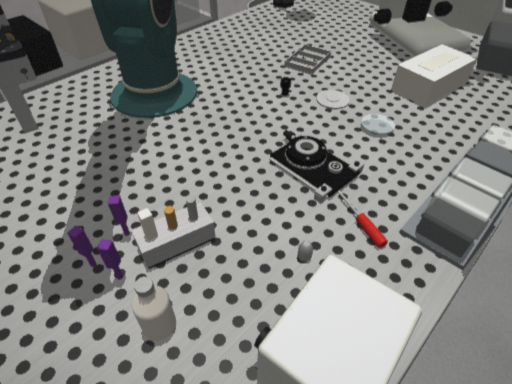

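The drift stands exactly as at the start (scene (148,225)), the cup is flush and all bystanders are in place.

```bash
python3 -c "
from rig import robot
robot.sign_off();print(robot.get_state()['time'])"
```

```text
the job is handed in; nothing more can be done
the job is handed in; nothing more can be done
```

The cup is home in the housing, the drift is back in its hole, and the job was handed in after about 47 s of the 72 s.

**What I did:** I took the drift from the end hole of the stand and probed the cup's flange at four points. It was about 1.6° off level by touch, and I then tapped it in with up to 2 mm strokes on alternating sides. I put the drift back in the same hole; it went in without resistance.

**Last checks:**
- **Seat:** all four rim points stopped rigid within 0.3 mm of each other, at 10–12 N net when read after stopping. The ring had dropped 7.1 mm by stereo and sat concentric in the boss.
- **Drift:** it had not slipped in the jaws. It stands upright in the final pictures, as it did at the start.
- **Bystanders:** they look unmoved in the pictures.

**What disagreed:**
- The flange top measured about 3.1 mm above the boss screws, against the expected 4 mm. It started 6–7 mm proud rather than 7–10 mm. Both are within the 2 mm calibration.
- The touch height was about 3 mm lower than the camera predicted, which I did not explain.
- The sensor read only 5–10 N while the cup was yielding, at or below the low end of the stated 9–18 N. I read it after each stroke ended, so it may not show the peak.
- The starting tilt by touch (1.6°) was less than the stated 2–3°.

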